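# Put the nozzle tray away in its case

## Robot

A 6-joint arm with a two-finger parallel gripper is mounted at the origin on the work surface. World frame = base frame: x ahead of the robot, y to its left, z up, the work surface at z = 0. Lengths are in m, angles in degrees, forces in N, time in s.
With the tool pointing down it reaches from about 0.425 to 0.95 m from the base axis. Payload 3.5 kg.
Tool frame: the origin (TCP) lies at the very end of the fingers, on their centre line; the grasp point (between the pads) lies 19 mm behind it; z points along the fingers, y is the direction in which the jaws open and shut (so a half turn about z gives the same grasp; the last joint's range is limited). The gripper opens to 85 mm and grips with 20 to 120 N. Pads are 22 mm wide; open, the fingers measure 114 mm over their backs; the gripper's body (76 mm by 85 mm) begins 54 mm behind the grasp point. The pads swing forward as they close: fully open they stand 13 mm farther back than shut.
Start: joints at [55.119, 16.404, 90.338, -0, 73.258, -8.594], TCP at [0.299, 0.605, 0.231] pointing down, gripper open.
Joint ranges: [-158.93, 158.93], [-51.34, 127.21], [12.03, 142.37], [-87.48, 267.48], [13.55, 161.25], [-162.69, 162.69]. Speed limits (degrees/s): [159.86, 159.86, 180, 180, 180, 180].

## Interface

Orientations are given as a 3x3 rotation matrix whose columns are the frame's x, y, z axes.
In Python, from rig import read_state, capture, hand_in gives the robot as it stands. The module is installed in compiled form; this text tells all that it offers.
- The arm moves only by the shell command python3 -m inch 'ROWS'. ROWS is a JSON object of lists of equal length, an entry for each row: "fingers": the finger opening in m, from 0 to 0.0854; "delta_pos": the shift along the world's x, y, z in m, a list of three; "angular": the turn, a rotation vector about the world's x, y, z in degrees, a list of three. A call has 1 to 8 rows; each row is the pose to reach, as a shift and turn from the pose commanded when the call began; what a row does not reach only later rows make up. A row lasts 1/12 s, in which the tool goes at most 41.7 mm and 7.16 degrees, less where a joint would pass 70% of its speed; a pose out of reach is approached as far as the arm can. A call with a gripper value outside its range is refused whole. The fingers move at their own pace and stop on an object; the grip force is fixed at half the most. Time passes only in rows, so rows that repeat a pose let the fingers close. It gives the time, the measured TCP pose, the force and the opening at its end, in the units of the state.
- read_state(): the state, without advancing time (a new reading comes with each control period).
- capture(name): name is "scene" or "top" or "wrist"; returns a dict with "image" (400x640x3 uint8, red, green, blue), "fx", "fy", "cx", "cy" (pixels), "world_from_camera" (4x4, takes a point from camera to world coordinates); the wrist camera has in their place "mount" (4x4, takes a point from camera to tool coordinates, whose origin is the TCP and whose axes are the flange's). Camera axes: x right, y down, z forward; pixel columns grow to the right and rows downward; lengths in m; the calibration is good to about 2 mm. A picture is of the moment at which its call begins: read the wrist's pose just before it. There is no depth.
- hand_in(): hands the job in, once; it reports no verdict.
The state is a dict: "t": time; "joint_positions": joint angles; "dq": joint speeds; "joint_efforts": joint torques, N m; "tool_pos": TCP position; "tcp_rot": TCP orientation; "ft_force": force on the tool from outside, world axes, zero at the start; "wrist_torque": the same for the moment, N m; "grip_width": finger opening in m.
Only numpy, scipy, OpenCV 4.12 (cv2) and the standard library are available. Lean on these libraries where they do the work, as an engineer would, in place of code of your own. Each camera call takes 0.05 s, during which the arm holds its last target.

## Task

Put the loose tray of piping nozzles away: prop the steel case's lid open by tipping it back until it leans on its stop and stays up by itself, then carefully set (not drop) the loose tray on top of the tray fixed in the case, so that its four corner pins sit fully in the four corner sockets. Let go of the tray, then lower the lid gently, without letting it fall shut, until it is fully closed. Leave the half loaf, the jar and the dough scraper where they are.

Things in the scene. Friction and masses are not known exactly. Their poses are not given: they have to be found in the camera images.
- seat (a point): Middle between four square white sockets (24 mm outside, holes 16 x 16 mm, 38 mm deep), at the height of their tops, 50 mm above the bench. They stand on a fixed tray in the case at x = +-44, y = +-76 mm from this point, which is on the case's middle axis. Axes are the case's: x towards the hinge, y along the hinge, z up.
- lid_hinge (a point): Middle of the lid's hinge line, along the far (+x) top edge of the steel case: 75 mm towards +x of the case's middle, 110.5 mm above the bench; axes as seat, the lid turns about y. The case is 150 (x) x 215 (y) x 110 mm high, walls and floor 6 mm, fixed to the bench.
- lid_knob (a point): Centre of the lid's knob: black cylinder 24 mm in diameter and 24 mm long along y, on a stem in the lid's plane, 35 mm out from the lid's front (-x) edge, 185 mm from the hinge line and 4 mm above it when closed (114.5 mm above the bench). Moves with the lid; open, it is the lid's topmost point. Pinched along y it pivots between the fingers.
- case_lid (a joint): Angle of the 8 mm steel lid (about 0.35 kg), rad: 0 closed, 1.57 upright, 1.75 leaning back on its stop. The hinge has little friction: the lid falls shut from less than upright and stays open by its own weight beyond about 1.6.
- tray_grip (a point): Centre of the loose white tray's handle: slab 50 (tray x) x 14 (y) x 46 mm high in the middle of a 115 x 180 x 6 mm plate, point 23 mm above plate top, 43 mm above the tips of its four corner pins (10 mm dia, 14 long, at x +-44, y +-76 mm) on which it stands. 0.3 kg. Nozzles 30 mm tall around, 60 mm clear along y at x = 0. Seated: 29 mm above seat; a half turn also fits.
- loaf_mid (a point): Bystander: half a tin loaf, 110 x 100 x 100 mm, on the bench; the point is its middle, 50 mm up.
- jar_mid (a point): Bystander: closed glass jar, 80 mm in diameter, 110 mm high; the point is its middle, 55 mm up.
- scraper_mid (a point): Bystander: dough scraper lying flat, steel blade 85 x 130 mm with a wooden grip, 25 mm high; the point is 12 mm above the bench.
Mind the look-alikes: they are no part of the job. Of the things like the part that bears tray_grip, leave any that is black, turquoise or yellow; of the rest the larger one is meant.

How it is judged:
By the outcome, as a careful person would: the job done as asked, in the order asked, and still so for the second after the job is handed in, with the robot touching nothing.
It also fails if it takes over 72 s, if anything falls off the work surface, if the arm or the gripper's body presses on something with over 40 N, if the wrist force passes 120 N, or if a joint passes its speed limit or range.

## Working session

There is one attempt and no reset: what is moved stays moved. The work goes in short steps, Python scripts to look and compute and a shell command to move; the robot and the scene stay as the last step left them, time stands still between calls to the robot, and variables do not carry over. Pictures are saved under pics/ and viewed, and the job is handed in when it is done.

```bash
mkdir -p pics
cat > h.py <<'E'
import cv2,numpy as np,json
from rig import read_state,capture
def snap(n,f):
    s=read_state(); c=capture(n); cv2.imwrite('pics/'+f+'.png',c['image'][:,:,::-1])
    d={k:np.array(v).tolist() for k,v in c.items() if k!='image'}; d['s']={k:np.array(v).tolist() for k,v in s.items()}
    json.dump(d,open('pics/'+f+'.json','w')); return c,s
def load(f): return json.load(open('pics/'+f+'.json'))
def W(d):
    if 'world_from_camera' in d: return np.array(d['world_from_camera'])
    T=np.eye(4);T[:3,:3]=d['s']['tcp_rot'];T[:3,3]=d['s']['tool_pos'];return T@np.array(d['mount'])
def px2w(d,u,v,z):
    T=W(d); r=T[:3,:3]@np.array([(u-d['cx'])/d['fx'],(v-d['cy'])/d['fy'],1]); o=T[:3,3]
    return o+r*(z-o[2])/r[2]
def w2px(d,p):
    T=np.linalg.inv(W(d)); q=T[:3,:3]@np.array(p)+T[:3,3]; return d['fx']*q[0]/q[2]+d['cx'],d['fy']*q[1]/q[2]+d['cy']
E
python3 - <<'E'
from h import *
for n in('scene','top','wrist'): c,s=snap(n,n+'0'); 
print(s); 
for n in('scene0','top0','wrist0'): d=load(n);print(d['fx'],d['cx'],d['cy'],np.round(W(d),3))
E
```

```text
{'t': 0.1, 'joint_positions': array([ 5.51209079e+01,  1.64510000e+01,  9.04164722e+01,  5.21747910e-04,
        7.32604270e+01, -8.59397229e+00]), 'dq': array([ 0.00662419, -0.10776241, -0.19583562, -0.03028285, -0.095336  ,
        0.14554439]), 'joint_efforts': array([ 9.54846860e-05, -4.07295656e+01, -2.93698686e+01, -1.41903834e-04,
        3.40205559e-03,  9.35420360e-06]), 'tool_pos': array([0.29852647, 0.60471036, 0.23003546]), 'tcp_rot': array([[-8.96600084e-01,  4.42839295e-01, -1.28366310e-03],
       [ 4.42841023e-01,  8.96598290e-01, -1.82627018e-03],
       [ 3.42185941e-04, -2.20589267e-03, -9.99997508e-01]]), 'ft_force': array([ 0.41342987,  0.83559746, -0.30891506]), 'wrist_torque': array([-0.01766539,  0.02693048,  0.01513162]), 'grip_width': 0.08512090033583355}
494.16790338017194 321.95165394915233 198.67669396888476 [[ 0.609  0.511 -0.607  1.463]
 [ 0.793 -0.386  0.471 -0.73 ]
 [ 0.006 -0.768 -0.641  1.115]
 [ 0.     0.     0.     1.   ]]
440.96391034956787 318.16048887938626 202.831173793605 [[ 0.01  -0.984  0.176  0.219]
 [-1.    -0.012 -0.01   0.015]
 [ 0.012 -0.176 -0.984  1.746]
 [ 0.     0.     0.     1.   ]]
341.4499353888551 319.0135634700535 200.22994235436317 [[ 0.443  0.861  0.249  0.235]
 [ 0.897 -0.425 -0.125  0.635]
 [-0.002  0.278 -0.961  0.374]
 [ 0.     0.     0.     1.   ]]
```

View pics/scene0.png

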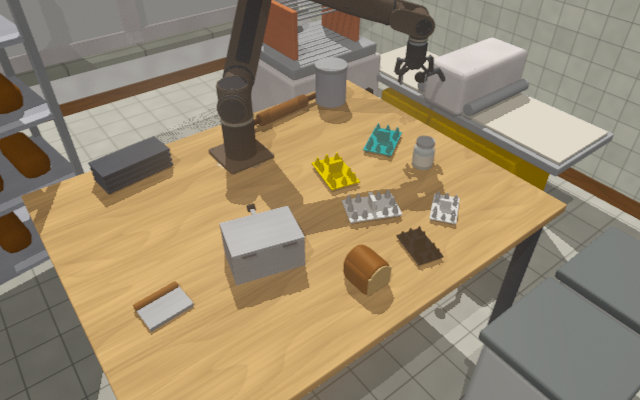

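View pics/top0.png

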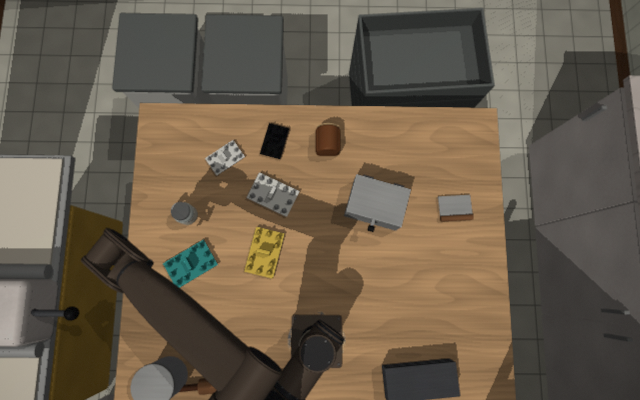

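View pics/wrist0.png

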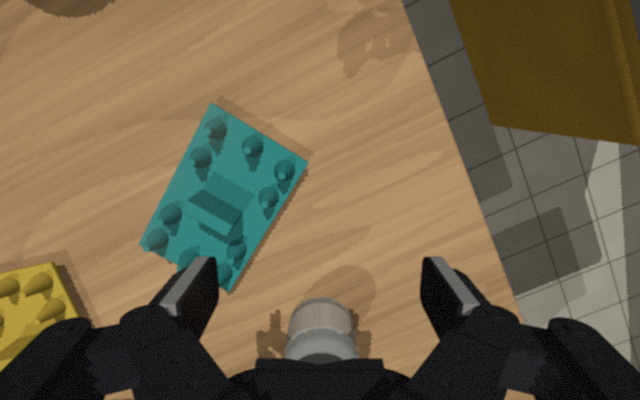

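Tray candidates in the top view are the large white at (273,194), small white at (225,157), black at (275,140), yellow at (265,250) and turquoise at (190,262). The rule leaves the large white one. I'll check it in a close crop.

Run:
```python
import cv2
a=cv2.imread('pics/top0.png')[120:250,200:420]; cv2.imwrite('pics/c1.png',cv2.resize(a,None,fx=3.6,fy=3.6,interpolation=cv2.INTER_CUBIC))
a=cv2.imread('pics/scene0.png')[170:300,200:420]; cv2.imwrite('pics/c2.png',cv2.resize(a,None,fx=3.6,fy=3.6,interpolation=cv2.INTER_CUBIC))
```

```text
(no output)
```

View pics/c1.png

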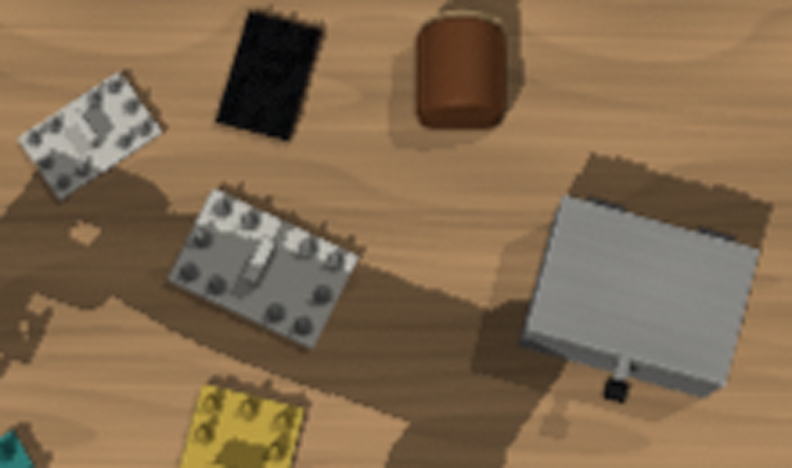

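View pics/c2.png

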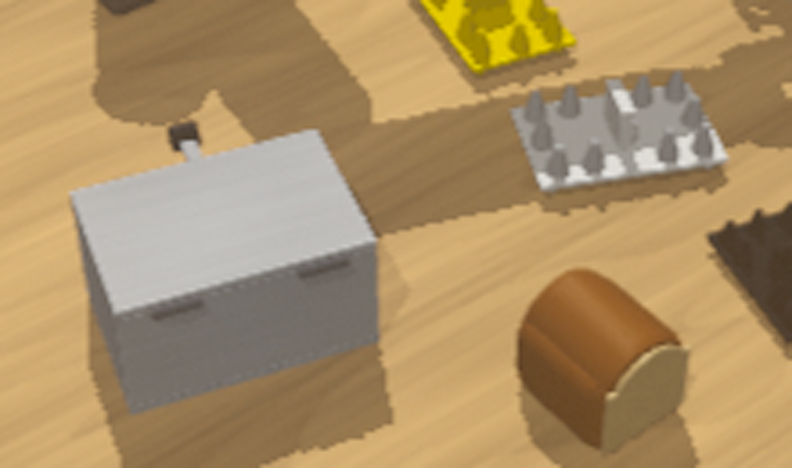

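Run:
```python
from h import *
d=load('top0')
f=lambda u,v,z:px2w(d,200+u/3.6,120+v/3.6,z)
L=[f(*p,.1185) for p in[(567,197),(758,248),(724,385),(527,333)]]
print('lid',np.round(L,3),np.mean(L,0), 'knob',f(615,388,.1145))
T=[f(*p,.026) for p in[(213,188),(358,257),(310,350),(168,283)]]
print('tray',np.round(T,3),np.mean(T,0),np.degrees(np.arctan2(*(T[0]-T[3])[[1,0]])))
for n,(a,b) in{'edge':(0,1),'s':(3,0)}.items(): print(n,np.linalg.norm(L[a]-L[b]),np.linalg.norm(T[a]-T[b]),np.degrees(np.arctan2(*(L[b]-L[a])[[1,0]])))
d=load('top0')
print('jar',px2w(d,183,212,.11),'loaf',px2w(d,328,140,.1),'scraper',px2w(d,455,205,.0))
d=load('scene0')
f=lambda u,v,z:px2w(d,200+u/3.6,170+v/3.6,z)
L=[f(*p,.1185) for p in[(72,195),(318,130),(377,238),(117,312)]];print(np.round(L,3),np.mean(L,0),'knob',f(184,137,.1145))
```

```text
lid [[ 0.621 -0.149  0.119]
 [ 0.569 -0.349  0.119]
 [ 0.424 -0.31   0.119]
 [ 0.476 -0.107  0.119]] [ 0.52246323 -0.22884335  0.1185    ] knob [ 0.41984272 -0.19802073  0.1145    ]
tray [[0.649 0.236 0.026]
 [0.573 0.073 0.026]
 [0.469 0.124 0.026]
 [0.541 0.282 0.026]] [0.55798714 0.17871364 0.026     ] -22.944187001549423
edge 0.20717877469301105 0.17965774590575917 -104.64315033509132
s 0.1516861991848846 0.11744783461112332 -16.208454501384853
jar [0.47145812 0.50445187 0.11      ] loaf [ 0.76330288 -0.03664549  0.1       ] scraper [ 0.53033748 -0.55388837  0.        ]
[[ 0.432 -0.311  0.119]
 [ 0.486 -0.103  0.119]
 [ 0.624 -0.141  0.119]
 [ 0.569 -0.347  0.119]] [ 0.52751904 -0.22519799  0.1185    ] knob [ 0.42021237 -0.19723585  0.1145    ]
```

The crop shows the large white tray at crop (262,265), with its handle along the short side. The knob is on the robot side of the case at crop (615,388). Next I move the wrist camera over the tray.

```bash
python3 -m inch '{"fingers":[0.05,0.05,0.05,0.05,0.05,0.05,0.05,0.05],"delta_pos":[[0.02,-0.026,0.01],[0.045,-0.06,0.025],[0.07,-0.095,0.04],[0.095,-0.13,0.055],[0.12,-0.165,0.07],[0.145,-0.2,0.08],[0.17,-0.235,0.085],[0.19,-0.26,0.09]],"angular":[[0,0,0],[0,0,0],[0,0,1],[0,0,1],[0,0,2],[0,0,2],[0,0,3],[0,0,3]]}'
python3 -m inch '{"fingers":[0.05,0.05,0.05,0.05,0.05,0.05,0.05],"delta_pos":[[0,-0.035,0],[0,-0.07,0],[0,-0.105,0],[0,-0.135,0],[0,-0.155,0],[0,-0.165,0],[0,-0.165,0]],"angular":[[0,0,0],[0,0,0],[0,0,0],[0,0,0],[0,0,0],[0,0,0],[0,0,0]]}'
python3 - <<'E'
from h import *
c,s=snap('wrist','w1'); print(s['t'],s['tool_pos'],s['tcp_rot'],s['dq'],s['grip_width'])
E
```

```text
t: 0.82
tool_pos: [0.4838, 0.3509, 0.3206]
tcp_rot: [[-0.919, 0.395, 0.001], [0.395, 0.919, 0.0], [-0.0, 0.001, -1.0]]
ft_force: [0.4, -0.0, 0.3]
grip_width: 0.05
t: 1.4
tool_pos: [0.4833, 0.1861, 0.3198]
tcp_rot: [[-0.917, 0.398, -0.0], [0.398, 0.917, -0.0], [-0.0, -0.0, -1.0]]
ft_force: [-0.5, 0.4, -0.2]
grip_width: 0.0502
1.4 [0.48326269 0.18612199 0.3197863 ] [[-9.17435886e-01  3.97883644e-01 -9.56019901e-06]
 [ 3.97883641e-01  9.17435875e-01 -1.56420216e-04]
 [-5.34661762e-05 -1.47309367e-04 -9.99999988e-01]] [ 2.65477727  1.10941869 -1.12287586  1.52347589 -0.38634126  1.51302427] 0.050186163946425194
```

View pics/w1.png

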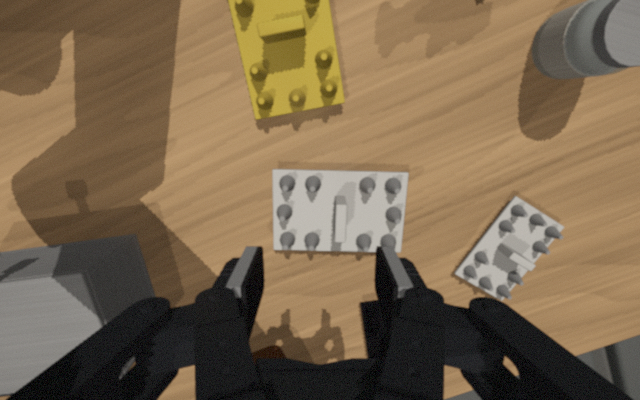

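The wrist view shows the large white tray with corners near (273,169), (408,172) and (274,252), and its handle near (341,220). I'll zoom in to measure.

Run:
```python
import cv2
a=cv2.imread('pics/w1.png')[160:260,265:415]; cv2.imwrite('pics/c3.png',cv2.resize(a,None,fx=5,fy=5,interpolation=cv2.INTER_CUBIC))
```

```text
(no output)
```

View pics/c3.png

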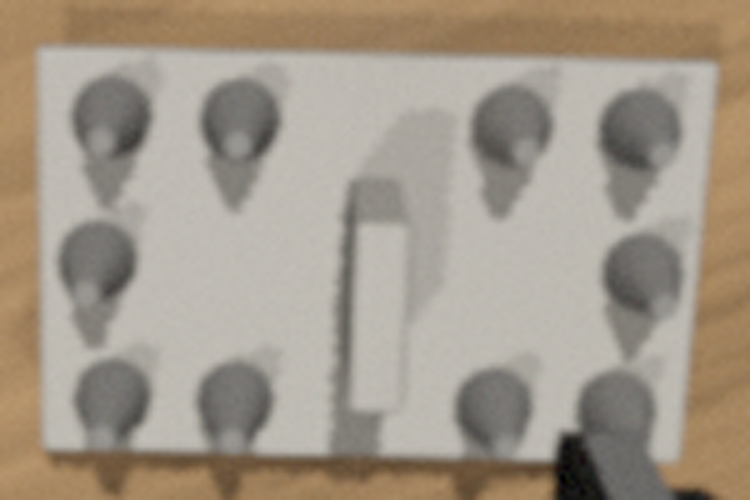

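Run:
```python
from h import *
d=load('w1'); f=lambda u,v,z:px2w(d,265+u/5,160+v/5,z)
T=np.array([f(*p,.020) for p in[(38,47),(718,62),(683,461),(43,452)]])
H=np.array([f(*p,.066) for p in[(356,222),(408,222),(403,412),(351,410)]])
ang=lambda v:np.degrees(np.arctan2(v[1],v[0]))
for Q in(T,H): print(Q.mean(0),[np.round(np.linalg.norm(Q[i]-Q[i-1]),4) for i in range(4)],ang(Q[1]-Q[0]),ang(Q[2]-Q[3]),ang(Q[3]-Q[0]),ang(Q[2]-Q[1]))
```

```text
[0.56288205 0.18018927 0.02      ] [np.float64(0.1161), np.float64(0.1795), np.float64(0.1148), np.float64(0.1809)] 65.25365142937527 65.65390367406039 -24.929796087908016 -24.212942111326118
[0.56207909 0.18005446 0.066     ] [np.float64(0.0493), np.float64(0.0126), np.float64(0.0499), np.float64(0.0131)] 66.53433313095479 64.1552180076487 -24.113500434154506 -23.612147645344944
```

```bash
python3 -m inch '{"fingers":[0.06,0.06,0.06,0.06,0.06,0.06,0.06,0.06],"delta_pos":[[0,-0.03,0],[0,-0.07,0],[-0.01,-0.11,0],[-0.01,-0.15,0],[-0.02,-0.19,0],[-0.02,-0.23,0],[-0.03,-0.27,0],[-0.03,-0.31,0]],"angular":[[0,0,1],[0,0,2],[0,0,3],[0,0,4],[0,0,5],[0,0,6],[0,0,7],[0,0,8.5]]}'
python3 -m inch '{"fingers":[0.06,0.06,0.06,0.06,0.06],"delta_pos":[[0,-0.03,0],[-0.01,-0.06,0],[-0.01,-0.07,0],[-0.01,-0.07,0],[-0.01,-0.07,0]],"angular":[[0,0,0],[0,0,0],[0,0,0],[0,0,0],[0,0,0]]}'
python3 - <<'E'
from h import *
c,s=snap('wrist','w2'); print(s['t'],s['tool_pos'],s['tcp_rot'])
E
```

```text
t: 2.12
tool_pos: [0.4529, -0.1227, 0.3201]
tcp_rot: [[-0.968, 0.252, 0.0], [0.252, 0.968, 0.0], [-0.0, 0.001, -1.0]]
ft_force: [0.8, -1.2, -0.5]
grip_width: 0.06
t: 2.53
tool_pos: [0.4439, -0.1915, 0.3196]
tcp_rot: [[-0.967, 0.255, -0.0], [0.255, 0.967, 0.001], [0.0, 0.001, -1.0]]
ft_force: [-0.3, -0.2, -0.1]
grip_width: 0.0598
2.5333 [ 0.4438684  -0.19145997  0.31963923] [[-9.66967437e-01  2.54899928e-01 -4.10333940e-05]
 [ 2.54899621e-01  9.66966498e-01  1.40509072e-03]
 [ 3.97835442e-04  1.34821758e-03 -9.99999012e-01]]
```

View pics/w2.png

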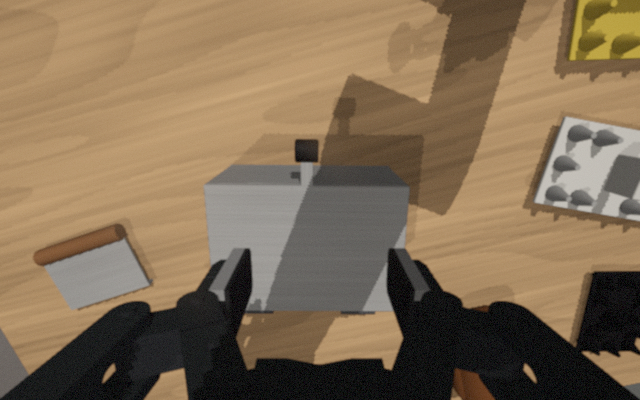

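The wrist view shows the knob at (307,151), the lid's front edge from (206,186) to (409,186), and its back edge near row 311.

Run:
```python
from h import *
import cv2
a=cv2.imread('pics/w2.png')[130:320,200:420]; cv2.imwrite('pics/c4.png',cv2.resize(a,None,fx=3.4,fy=3.1,interpolation=cv2.INTER_CUBIC))
d=load('w2'); f=lambda u,v,z:px2w(d,u,v,z)
L=np.array([f(*p,.1185) for p in[(206,186),(409,186),(407,311),(215,312)]])
ang=lambda v:np.degrees(np.arctan2(v[1],v[0]))
Q=L;print(Q.mean(0),[np.round(np.linalg.norm(Q[i]-Q[i-1]),4) for i in range(4)],ang(Q[1]-Q[0]),ang(Q[2]-Q[3]),ang(Q[3]-Q[0]),ang(Q[2]-Q[1]))
print('frontmid',(L[0]+L[1])/2,'knob',f(306.5,151,.1145),f(306.5,150,.1265))
```

```text
[ 0.52658476 -0.22522609  0.1185    ] [np.float64(0.1504), np.float64(0.2108), np.float64(0.1495), np.float64(0.2228)] 75.19302518045058 75.48830644765883 -16.075290238392284 -11.473260122463149
frontmid [ 0.45383288 -0.20738151  0.1185    ] knob [ 0.41903647 -0.19909923  0.1145    ] [ 0.41657467 -0.19800864  0.1265    ]
```

View pics/c4.png

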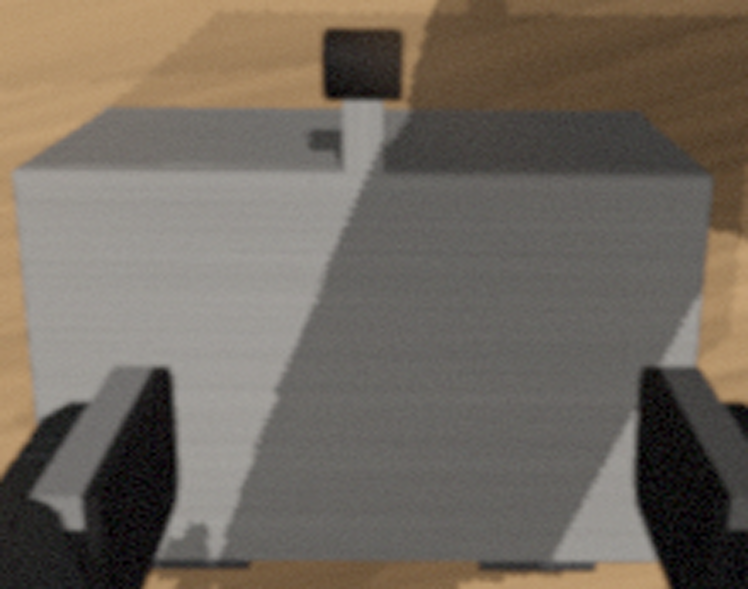

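```bash
python3 -m inch '{"fingers":[0.05,0.05,0.05,0.05,0.05,0.05,0.05,0.05],"delta_pos":[[-0.01,-0.003,-0.03],[-0.02,-0.006,-0.06],[-0.025,-0.007,-0.1],[-0.025,-0.007,-0.14],[-0.025,-0.007,-0.175],[-0.025,-0.007,-0.205],[-0.025,-0.007,-0.224],[-0.025,-0.007,-0.224]],"angular":[[0,0,0],[0,0,0],[0,0,0],[0,0,0],[0,0,0],[0,0,0],[0,0,0],[0,0,0]]}'
python3 - <<'E'
from h import *
c,s=snap('wrist','w3'); print(s['t'],s['tool_pos'],s['joint_positions'])
E
```

```text
t: 3.25
tool_pos: [0.4158, -0.1953, 0.0912]
tcp_rot: [[-0.968, 0.253, -0.008], [0.253, 0.968, 0.007], [0.009, 0.004, -1.0]]
ft_force: [-0.1, 0.5, 0.0]
grip_width: 0.05
3.25 [ 0.41583651 -0.19527615  0.09121736] [-3.78571999e+01 -1.08627397e+00  1.25769647e+02  3.27989485e-02
  5.58890503e+01 -1.13237454e+02]
```

View pics/w3.png

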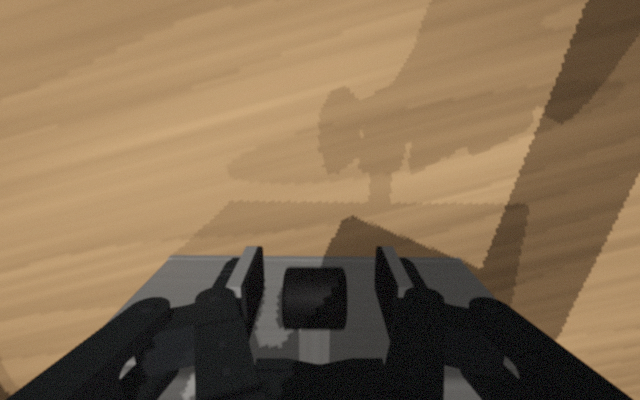

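The knob sits between the fingers at (315,298), roughly centred. I close on it.

```bash
python3 -m inch '{"fingers":[0.05,0.05,0.05,0.04],"delta_pos":[[0,0,0],[0,0,0],[0,0,0],[0,0,0]],"angular":[[0,0,0],[0,0,0],[0,0,0],[0,0,0]]}'
```

```text
t: 3.63
tool_pos: [0.4193, -0.2, 0.0976]
tcp_rot: [[-0.967, 0.255, 0.003], [0.255, 0.967, -0.002], [-0.003, -0.001, -1.0]]
ft_force: [0.8, -0.1, -0.5]
grip_width: 0.0405
```

```bash
python3 -m inch '{"fingers":[0.035,0.03,0.025,0.018,0.015,0.015,0.015],"delta_pos":[[0,0,-0.001],[0,0,-0.001],[0,0,-0.001],[0,0,-0.001],[0,0,-0.001],[0,0,-0.001],[0,0,-0.001]],"angular":[[0,0,0],[0,0,0],[0,0,0],[0,0,0],[0,0,0],[0,0,0],[0,0,0]]}'
python3 - <<'E'
from h import *
s=read_state();print(s['tool_pos'],s['ft_force'],s['grip_width'])
# arc table
k=np.array([-.185,.004]);x=np.array([.967,-.255])
def P(t): 
    c,s=np.cos(t),np.sin(t); return np.array([k[0]*c+k[1]*s, -k[0]*s+k[1]*c])
for t in np.r_[np.arange(0,1.751,.07)]:
    q=P(t)-P(0); print(round(t,2),np.round([x[0]*q[0],x[1]*q[0],q[1]],3))
E
```

```text
t: 4.22
tool_pos: [0.4187, -0.1979, 0.0956]
tcp_rot: [[-0.966, 0.258, 0.001], [0.258, 0.966, 0.004], [-0.0, 0.004, -1.0]]
ft_force: [0.5, 5.9, 5.5]
grip_width: 0.0229
[ 0.41874597 -0.197944    0.09556923] [0.47299316 5.9267296  5.45003588] 0.0228563922311218
0.0 [ 0. -0.  0.]
0.07 [ 0.001 -0.     0.013]
0.14 [ 0.002 -0.001  0.026]
0.21 [ 0.005 -0.001  0.038]
0.28 [ 0.008 -0.002  0.051]
0.35 [ 0.012 -0.003  0.063]
0.42 [ 0.017 -0.005  0.075]
0.49 [ 0.023 -0.006  0.087]
0.56 [ 0.029 -0.008  0.098]
0.63 [ 0.037 -0.01   0.108]
0.7 [ 0.045 -0.012  0.118]
0.77 [ 0.053 -0.014  0.128]
0.84 [ 0.062 -0.016  0.136]
0.91 [ 0.072 -0.019  0.145]
0.98 [ 0.082 -0.022  0.152]
1.05 [ 0.093 -0.025  0.158]
1.12 [ 0.104 -0.028  0.164]
1.19 [ 0.116 -0.031  0.169]
1.26 [ 0.128 -0.034  0.173]
1.33 [ 0.14  -0.037  0.177]
1.4 [ 0.152 -0.04   0.179]
1.47 [ 0.165 -0.043  0.18 ]
1.54 [ 0.177 -0.047  0.181]
1.61 [ 0.19  -0.05   0.181]
1.68 [ 0.202 -0.053  0.179]
1.75 [ 0.215 -0.057  0.177]
```

Gripped at a width of 22.9 mm. I lift along the arc.

```bash
python3 -m inch '{"fingers":[0.015,0.015,0.015,0.015,0.015,0.015,0.015,0.015],"delta_pos":[[0.0003,0,0.006],[0.001,0,0.013],[0.0015,-0.0005,0.019],[0.002,-0.001,0.026],[0.0035,-0.001,0.032],[0.005,-0.001,0.038],[0.0065,-0.0015,0.045],[0.008,-0.002,0.051]],"angular":[[0,0,0],[0,0,0],[0,0,0],[0,0,0],[0,0,0],[0,0,0],[0,0,0],[0,0,0]]}'
python3 -m inch '{"fingers":[0.015,0.015,0.015,0.015,0.015,0.015,0.015,0.015],"delta_pos":[[0.004,-0.001,0.012],[0.009,-0.003,0.024],[0.015,-0.004,0.036],[0.021,-0.006,0.047],[0.029,-0.008,0.057],[0.037,-0.01,0.067],[0.045,-0.012,0.077],[0.054,-0.014,0.085]],"angular":[[0,0,0],[0,0,0],[0,0,0],[0,0,0],[0,0,0],[0,0,0],[0,0,0],[0,0,0]]}'
```

```text
t: 4.88
tool_pos: [0.4261, -0.2, 0.145]
tcp_rot: [[-0.967, 0.257, -0.001], [0.257, 0.966, 0.004], [0.002, 0.004, -1.0]]
ft_force: [5.7, 3.5, -6.7]
grip_width: 0.023
t: 5.55
tool_pos: [0.479, -0.2144, 0.2302]
tcp_rot: [[-0.967, 0.255, -0.005], [0.255, 0.967, 0.003], [0.006, 0.002, -1.0]]
ft_force: [-1.7, 1.8, -3.7]
grip_width: 0.0231
```

```bash
python3 -m inch '{"fingers":[0.015,0.015,0.015,0.015,0.015,0.015,0.015,0.015],"delta_pos":[[0.01,-0.003,0.009],[0.02,-0.006,0.016],[0.031,-0.009,0.022],[0.042,-0.012,0.028],[0.054,-0.015,0.033],[0.066,-0.018,0.037],[0.078,-0.021,0.041],[0.09,-0.024,0.043]],"angular":[[0,0,0],[0,0,0],[0,0,0],[0,0,0],[0,0,0],[0,0,0],[0,0,0],[0,0,0]]}'
python3 -m inch '{"fingers":[0.015,0.015,0.015,0.015,0.015,0.015,0.015,0.015],"delta_pos":[[0.013,-0.003,0.001],[0.025,-0.007,0.002],[0.034,-0.009,0.002],[0.042,-0.011,0.001],[0.048,-0.013,0.0005],[0.054,-0.014,-0.0005],[0.059,-0.016,-0.001],[0.062,-0.0165,-0.002]],"angular":[[0,0,0],[0,0,0],[0,0,0],[0,0,0],[0,0,0],[0,0,0],[0,0,0],[0,0,0]]}'
```

```text
t: 6.22
tool_pos: [0.5692, -0.2391, 0.2738]
tcp_rot: [[-0.967, 0.255, -0.006], [0.255, 0.967, 0.002], [0.006, 0.0, -1.0]]
ft_force: [-4.5, 2.1, -0.4]
grip_width: 0.0225
t: 6.88
tool_pos: [0.6329, -0.2566, 0.2727]
tcp_rot: [[-0.967, 0.255, 0.001], [0.255, 0.967, -0.001], [-0.001, -0.001, -1.0]]
ft_force: [-2.2, 0.2, 4.6]
grip_width: 0.0233
```

```bash
python3 -m inch '{"fingers":[0.02,0.028,0.034,0.04,0.05,0.05],"delta_pos":[[0,0,0],[0,0,0],[0,0,0],[0,0,0],[0,0,0],[0,0,0]],"angular":[[0,0,0],[0,0,0],[0,0,0],[0,0,0],[0,0,0],[0,0,0]]}'
python3 -m inch '{"fingers":[0.05,0.05,0.05,0.05,0.05,0.05,0.05,0.05],"delta_pos":[[0,0,0.01],[0,0,0.03],[0,0,0.05],[-0.005,0,0.08],[-0.03,0.01,0.1],[-0.06,0.02,0.1],[-0.1,0.03,0.1],[-0.13,0.03,0.1]],"angular":[[0,0,0],[0,0,0],[0,0,0],[0,0,0],[0,0,0],[0,0,0],[0,0,0],[0,0,0]]}'
python3 -m inch '{"fingers":[0.05,0.05,0.05],"delta_pos":[[-0.03,0,0],[-0.05,0,0],[-0.05,0,0]],"angular":[[0,0,0],[0,0,0],[0,0,0]]}'
python3 - <<'E'
from h import *
c,s=snap('wrist','w4'); print(s['t'],s['tool_pos']);snap('scene','s4')
E
```

```text
t: 7.38
tool_pos: [0.6323, -0.2559, 0.2718]
tcp_rot: [[-0.967, 0.255, 0.001], [0.255, 0.967, -0.0], [-0.001, -0.0, -1.0]]
ft_force: [-0.2, 0.5, 0.3]
grip_width: 0.0501
t: 8.05
tool_pos: [0.5007, -0.2245, 0.3737]
tcp_rot: [[-0.967, 0.254, 0.002], [0.254, 0.967, -0.001], [-0.002, -0.001, -1.0]]
ft_force: [-0.2, 0.1, -0.6]
grip_width: 0.0499
t: 8.3
tool_pos: [0.4499, -0.2258, 0.3737]
tcp_rot: [[-0.966, 0.257, 0.002], [0.257, 0.966, -0.002], [-0.002, -0.002, -1.0]]
ft_force: [0.9, 0.2, -0.3]
grip_width: 0.0499
8.3 [ 0.44988585 -0.22575663  0.37369885]
```

View pics/w4.png

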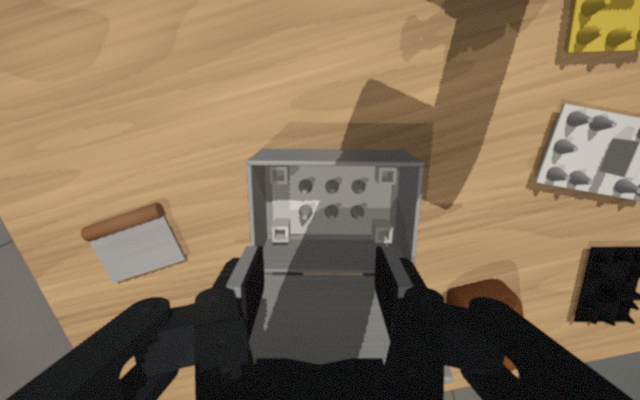

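View pics/s4.png

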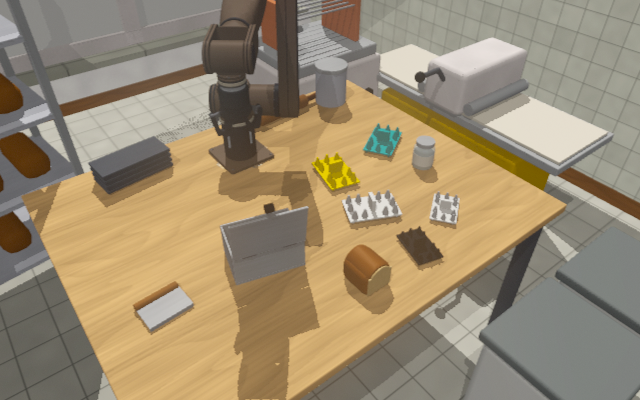

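The lid stays leaning back, and the sockets show at (280,174), (388,174), (281,233) and (384,235). I'll take a closer look.

```bash
python3 -m inch '{"fingers":[0.05,0.05,0.05,0.05,0.05,0.05],"delta_pos":[[-0.005,0.005,-0.03],[-0.01,0.01,-0.06],[-0.015,0.015,-0.09],[-0.02,0.02,-0.11],[-0.02,0.02,-0.11],[-0.02,0.02,-0.11]],"angular":[[0,0,0],[0,0,0],[0,0,0],[0,0,0],[0,0,0],[0,0,0]]}'
python3 - <<'E'
from h import *
c,s=snap('wrist','w5'); print(s['t'],s['tool_pos'],s['dq'])
a=cv2.imread('pics/w5.png')[100:290,220:440]; cv2.imwrite('pics/c5.png',cv2.resize(a,None,fx=3.5,fy=3,interpolation=cv2.INTER_CUBIC))
E
```

```text
t: 8.9
tool_pos: [0.4327, -0.2056, 0.2612]
tcp_rot: [[-0.967, 0.255, -0.001], [0.255, 0.967, 0.001], [0.002, 0.001, -1.0]]
ft_force: [0.4, -0.2, 0.5]
grip_width: 0.0503
8.9 [ 0.43266322 -0.20562983  0.2612212 ] [-2.23359768e-01 -1.09340049e+00 -3.99056084e+00 -2.87148765e-02
  3.95573431e-02  2.70600431e-03]
```

View pics/w5.png

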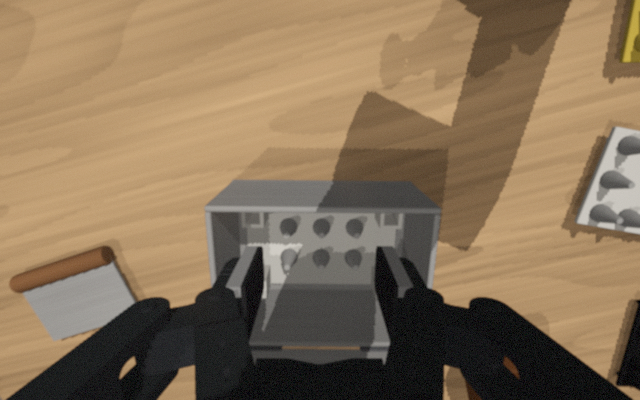

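View pics/c5.png

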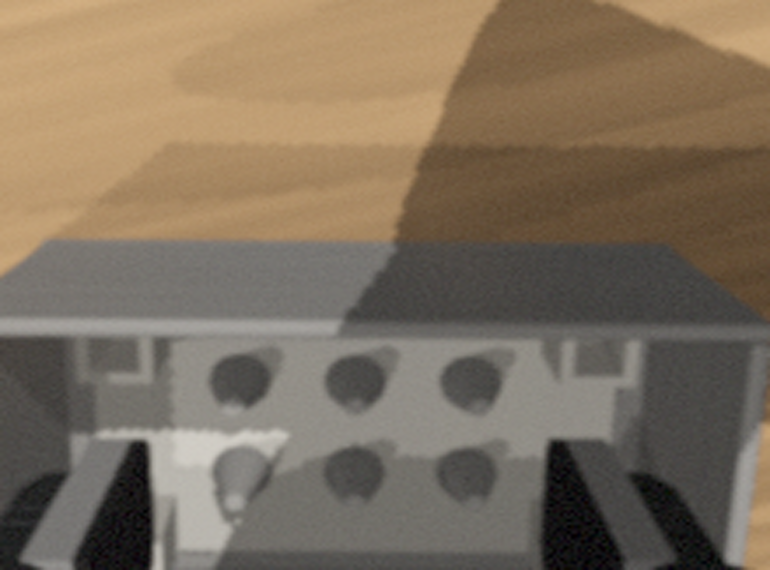

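Run:
```python
import cv2
a=cv2.imread('pics/w4.png')[145:255,240:430]; cv2.imwrite('pics/c6.png',cv2.resize(a,None,fx=4,fy=4,interpolation=cv2.INTER_CUBIC))
```

```text
(no output)
```

View pics/c6.png

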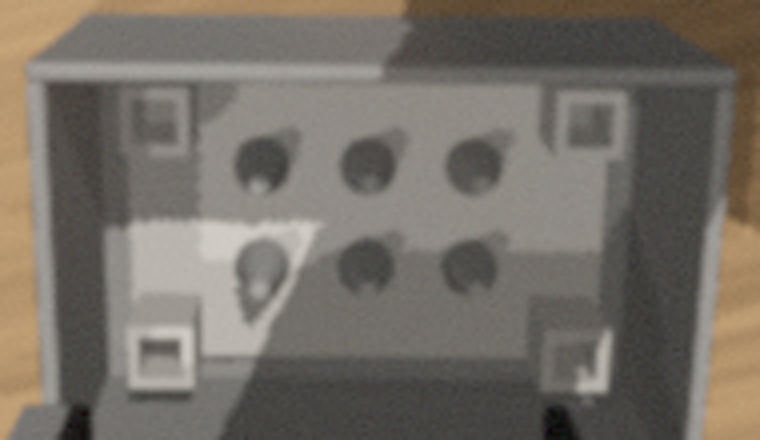

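Run:
```python
from h import *
d=load('w4'); f=lambda u,v,z:px2w(d,240+u/4-.4,145+v/4-.4,z)
Q=np.array([f(*p,.050) for p in[(157,122),(593,124),(578,361),(162,359)]])
ang=lambda v:np.degrees(np.arctan2(v[1],v[0]))
print(Q.mean(0),[np.round(np.linalg.norm(Q[i]-Q[i-1]),4) for i in range(4)],ang(Q[1]-Q[0]),ang(Q[2]-Q[3]),ang(Q[3]-Q[0]),ang(Q[2]-Q[1]))
R=np.array([f(*p,.110) for p in[(30,72),(735,77)]]); print('rim front mid',R.mean(0),ang(R[1]-R[0]),np.linalg.norm(R[1]-R[0]))
x=np.array([.967,-.255,0]);y=np.array([.255,.967,0]);c=np.array([.5255,-.2266,.05]); print((Q.mean(0)-c)@x,(Q.mean(0)-c)@y, (R.mean(0)-c)@x,(R.mean(0)-c)@y)
```

```text
[ 0.52564735 -0.22738964  0.05      ] [np.float64(0.0887), np.float64(0.1521), np.float64(0.0888), np.float64(0.1527)] 74.85299901753066 74.83779403251789 -15.598585424506686 -15.206160403600947
rim front mid [ 0.45591968 -0.20884971  0.11      ] 74.70839252938764 0.21217872147670053
0.00034384418123893873 -0.0007260043046217392 -0.07181049428510239 -0.0005784542572244542
```

```bash
python3 -m inch '{"fingers":[0.04,0.035,0.03,0.026,0.026,0.026,0.026,0.026],"delta_pos":[[0.01,0.025,0],[0.02,0.06,0],[0.03,0.095,0],[0.04,0.13,0],[0.05,0.165,0],[0.06,0.2,0],[0.075,0.235,0],[0.09,0.27,0]],"angular":[[0,0,-1],[0,0,-2],[0,0,-3],[0,0,-4],[0,0,-5],[0,0,-6],[0,0,-7],[0,0,-8]]}'
python3 -m inch '{"fingers":[0.026,0.026,0.026,0.026,0.026,0.026,0.026,0.026],"delta_pos":[[0.015,0.035,-0.01],[0.025,0.07,-0.03],[0.035,0.1,-0.05],[0.04,0.115,-0.08],[0.04,0.115,-0.1],[0.04,0.115,-0.12],[0.04,0.115,-0.12],[0.04,0.115,-0.12]],"angular":[[0,0,-1],[0,0,-1.9],[0,0,-1.9],[0,0,-1.9],[0,0,-1.9],[0,0,-1.9],[0,0,-1.9],[0,0,-1.9]]}'
python3 - <<'E'
from h import *
c,s=snap('wrist','w6'); print(s['t'],s['tool_pos'],s['tcp_rot'],s['dq'])
d=load('w6')
for p in [(.5625,.180,.066)]: print(w2px(d,p))
E
```

```text
t: 9.62
tool_pos: [0.5248, 0.066, 0.2654]
tcp_rot: [[-0.922, 0.388, 0.006], [0.388, 0.922, -0.0], [-0.006, 0.002, -1.0]]
ft_force: [0.6, -0.4, 1.0]
grip_width: 0.0257
t: 10.28
tool_pos: [0.5634, 0.1794, 0.1427]
tcp_rot: [[-0.909, 0.418, 0.001], [0.418, 0.909, 0.0], [-0.001, 0.0, -1.0]]
ft_force: [0.5, 0.3, 0.5]
grip_width: 0.0258
10.2833 [0.56344222 0.17941086 0.14272651] [[-9.08671713e-01  4.17510717e-01  7.19886508e-04]
 [ 4.17510899e-01  9.08671908e-01  1.16385729e-04]
 [-6.05548358e-04  4.06316883e-04 -9.99999734e-01]] [-0.51527964 -2.11589213 -1.59406319 -0.06777327 -0.14989799 -0.13695686]
(np.float64(321.08830801098964), np.float64(208.1046212778064))
```

View pics/w6.png

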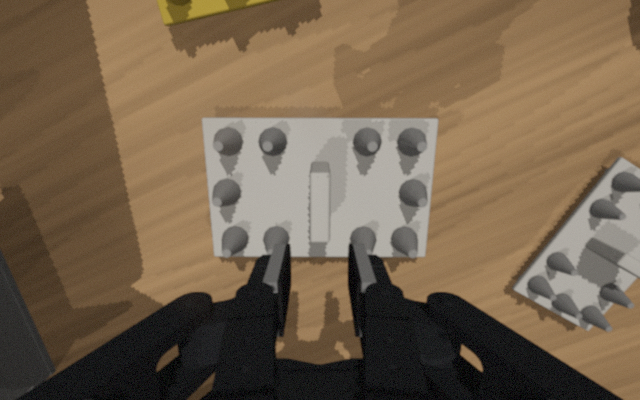

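The handle is centred at (320,207) and my estimate projects to (321,208). I descend.

```bash
python3 -m inch '{"fingers":[0.026,0.026,0.026,0.026,0.026,0.026,0.026,0.026],"delta_pos":[[0,0,-0.02],[0,0,-0.04],[0,0,-0.06],[0,0,-0.08],[0,0,-0.095],[0,0,-0.108],[0,0,-0.115],[0,0,-0.115]],"angular":[[0,0,0],[0,0,0],[0,0,0],[0,0,0],[0,0,0],[0,0,0],[0,0,0],[0,0,0]]}'
python3 -m inch '{"fingers":[0.02,0.012,0.005,0.005,0.005,0.005,0.005],"delta_pos":[[0,0,0],[0,0,0],[0,0,0],[0,0,0],[0,0,0],[0,0,0],[0,0,0]],"angular":[[0,0,0],[0,0,0],[0,0,0],[0,0,0],[0,0,0],[0,0,0],[0,0,0]]}'
```

```text
t: 11.0
tool_pos: [0.5625, 0.1789, 0.0268]
tcp_rot: [[-0.908, 0.418, -0.0], [0.418, 0.908, -0.0], [0.0, -0.0, -1.0]]
ft_force: [0.3, 0.4, -0.2]
grip_width: 0.0259
t: 11.58
tool_pos: [0.5635, 0.1792, 0.0284]
tcp_rot: [[-0.909, 0.418, 0.003], [0.418, 0.909, 0.0], [-0.002, 0.001, -1.0]]
ft_force: [0.8, -0.6, 5.1]
grip_width: 0.0133
```

```bash
python3 -m inch '{"fingers":[0.005,0.005,0.005,0.005,0.005,0.005,0.005,0.005],"delta_pos":[[0,0,0.005],[0,0,0.015],[0,0,0.035],[0,0,0.06],[0,0,0.09],[0,0,0.12],[0,0,0.15],[0,0,0.18]],"angular":[[0,0,0],[0,0,0],[0,0,0],[0,0,0],[0,0,0],[0,0,0],[0,0,0],[0,0,0]]}'
python3 -m inch '{"fingers":[0.005,0.005,0.005],"delta_pos":[[0,0,0.01],[0,0,0.01],[0,0,0.01]],"angular":[[0,0,0],[0,0,0],[0,0,0]]}'
python3 - <<'E'
from h import *
c,s=snap('wrist','w7'); print(s['t'],s['tool_pos'],s['ft_force'],s['wrist_torque'],s['grip_width'])
E
```

```text
t: 12.25
tool_pos: [0.5607, 0.179, 0.2071]
tcp_rot: [[-0.909, 0.417, -0.003], [0.417, 0.909, -0.0], [0.003, -0.002, -1.0]]
ft_force: [0.2, 0.2, -4.0]
grip_width: 0.0134
t: 12.5
tool_pos: [0.5613, 0.179, 0.2155]
tcp_rot: [[-0.909, 0.418, -0.002], [0.418, 0.909, -0.0], [0.002, -0.001, -1.0]]
ft_force: [-0.5, -0.3, -5.0]
grip_width: 0.0132
12.5 [0.5613478  0.17900439 0.21553392] [-0.52995262 -0.25807946 -5.0097283 ] [ 0.01329585  0.04695464 -0.00747164] 0.013226711373896234
```

View pics/w7.png

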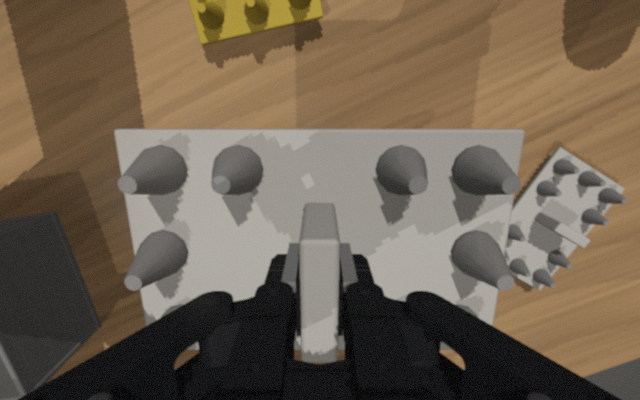

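Run:
```python
from h import *
d=load('w7'); R=np.array(d['s']['tcp_rot']);t=np.array(d['s']['tool_pos'])
Q=np.array([px2w(d,u,v,t[2]-.0084) for u,v in[(116,129.5),(524,129.5)]])
L=(Q-t)@R; print(L, np.linalg.norm(Q[1]-Q[0]), np.degrees(np.arctan2(*(L[1]-L[0])[:2])))
c=(L[0]+L[1])/2-[.0575,0,0]; print('tray centre in tool',c)
v=Q[1]-Q[0]; print('ang y',np.degrees(np.arctan2(v[1],v[0])))
```

```text
[[ 0.05868576 -0.09009711  0.00858488]
 [ 0.05865348  0.08827508  0.008405  ]] 0.17837227689326934 -0.010368644926739758
tray centre in tool [ 0.00116962 -0.00091101  0.00849494]
ang y 65.3062830957807
```

```bash
python3 -m inch '{"fingers":[0.005,0.005,0.005,0.005,0.005,0.005,0.005,0.005],"delta_pos":[[-0.01,-0.015,0.005],[-0.02,-0.04,0.01],[-0.03,-0.075,0.015],[-0.04,-0.11,0.015],[-0.05,-0.145,0.015],[-0.05,-0.18,0.015],[-0.05,-0.215,0.015],[-0.05,-0.25,0.015]],"angular":[[0,0,1],[0,0,3],[0,0,5],[0,0,7],[0,0,8],[0,0,9],[0,0,9.6],[0,0,9.6]]}'
python3 -m inch '{"fingers":[0.005,0.005,0.005,0.005,0.005,0.005,0.005,0.005],"delta_pos":[[0,-0.03,0],[0,-0.06,0],[0.002,-0.09,0],[0.006,-0.115,0],[0.01,-0.135,0],[0.014,-0.15,0],[0.016,-0.157,0],[0.016,-0.157,0]],"angular":[[0,0,0],[0,0,0],[0,0,0],[0,0,0],[0,0,0],[0,0,0],[0,0,0],[0,0,0]]}'
python3 -m inch '{"fingers":[0.005,0.005],"delta_pos":[[0,0,0],[0,0,0]],"angular":[[0,0,0],[0,0,0]]}'
python3 - <<'E'
from h import *
c,s=snap('wrist','w8'); print(s['t'],s['tool_pos'],s['tcp_rot'],s['dq']);snap('scene','s8')
E
```

```text
t: 13.22
tool_pos: [0.5101, -0.0719, 0.2284]
tcp_rot: [[-0.966, 0.26, -0.006], [0.26, 0.966, 0.002], [0.006, 0.001, -1.0]]
ft_force: [1.5, -0.2, -4.4]
grip_width: 0.0132
t: 13.88
tool_pos: [0.5278, -0.2285, 0.2298]
tcp_rot: [[-0.965, 0.262, -0.003], [0.262, 0.965, 0.002], [0.003, 0.001, -1.0]]
ft_force: [0.2, 1.0, -4.2]
grip_width: 0.0135
t: 14.05
tool_pos: [0.528, -0.2265, 0.2311]
tcp_rot: [[-0.966, 0.259, -0.001], [0.259, 0.966, 0.001], [0.002, 0.001, -1.0]]
ft_force: [0.5, 0.0, -4.1]
grip_width: 0.0133
14.05 [ 0.52797944 -0.22653407  0.23114996] [[-0.9658186   0.25921598 -0.00122467]
 [ 0.25921422  0.9658188   0.00142704]
 [ 0.00155272  0.00106081 -0.99999823]] [ 0.37319902 -0.73856209 -0.10749075 -0.31553113 -0.08326868 -0.17078818]
```

View pics/w8.png

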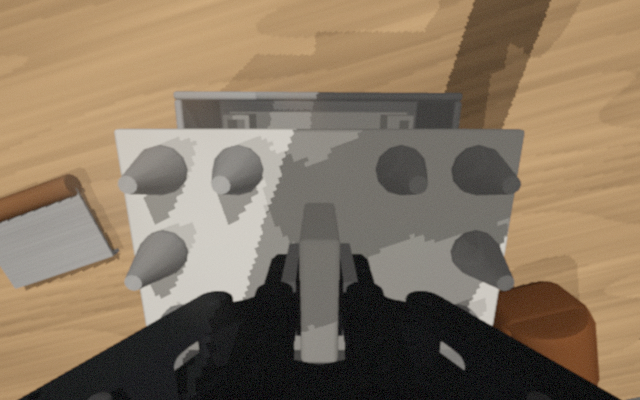

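View pics/s8.png

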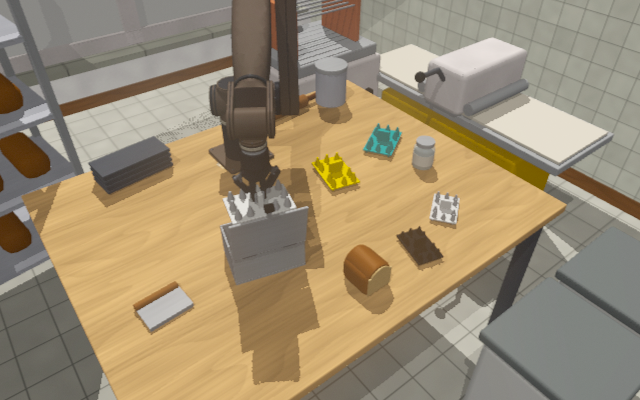

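Run:
```python
from h import *
a=cv2.imread('pics/w8.png')[85:135,170:470]; cv2.imwrite('pics/c8.png',cv2.resize(a,None,fx=2.6,fy=5,interpolation=cv2.INTER_CUBIC))
d=load('w8')
x=np.array([.966,-.2597,0]);y=np.array([.2597,.966,0]);s=np.array([.5256,-.2272,.05])
for sy in(-76,76):
  for ax,ay in((-56,-12),(-56,12),(-52,-8),(-52,8)): print(sy,ax,ay,np.round(w2px(d,s+x*ax/1e3+y*(sy+ay)/1e3),1))
for sy in(-1,1): print('rim',np.round(w2px(d,np.array([.5255,-.2266,.110])-x*.075+y*sy*.1075),1))
```

```text
-76 -56 -12 [223.5 115.7]
-76 -56 12 [249.5 115.7]
-76 -52 -8 [228.1 120.2]
-76 -52 8 [245.4 120.2]
76 -56 -12 [388.1 115.8]
76 -56 12 [414.  115.8]
76 -52 -8 [392.1 120.2]
76 -52 8 [409.4 120.2]
rim [174.1  92.1]
rim [464.9  92.2]
```

View pics/c8.png

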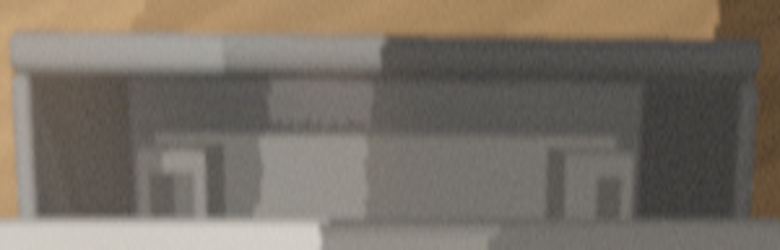

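```bash
python3 -m inch '{"fingers":[0.005,0.005,0.005,0.005,0.005,0.005,0.005,0.005],"delta_pos":[[-0.001,-0.001,-0.02],[-0.001,-0.001,-0.04],[-0.001,-0.001,-0.06],[-0.001,-0.001,-0.08],[-0.001,-0.001,-0.1],[-0.001,-0.001,-0.12],[-0.001,-0.001,-0.135],[-0.001,-0.001,-0.143]],"angular":[[0,0,0],[0,0,0],[0,0,0],[0,0,0],[0,0,0],[0,0,0],[0,0,0],[0,0,0]]}'
python3 -m inch '{"fingers":[0.005,0.005,0.005],"delta_pos":[[0,0,0],[0,0,0],[0,0,0]],"angular":[[0,0,0],[0,0,0],[0,0,0]]}'
python3 - <<'E'
from h import *
c,s=snap('wrist','w9'); print(s['t'],s['tool_pos'],s['tcp_rot'],s['dq'],s['ft_force'])
E
```

```text
t: 14.82
tool_pos: [0.5261, -0.2273, 0.0867]
tcp_rot: [[-0.966, 0.259, -0.003], [0.259, 0.966, 0.002], [0.003, 0.001, -1.0]]
ft_force: [0.2, 0.1, -3.9]
grip_width: 0.0135
t: 15.07
tool_pos: [0.5283, -0.2293, 0.0905]
tcp_rot: [[-0.966, 0.26, 0.002], [0.26, 0.966, -0.002], [-0.003, -0.001, -1.0]]
ft_force: [-0.0, 0.9, -4.4]
grip_width: 0.0139
15.0667 [ 0.52827552 -0.22927187  0.09050291] [[-9.65632118e-01  2.59901356e-01  2.42866995e-03]
 [ 2.59898124e-01  9.65634768e-01 -1.56855967e-03]
 [-2.75287893e-03 -8.83444832e-04 -9.99995821e-01]] [-0.2941215  -0.28687459 -0.45114596  0.02339822  0.00821572 -0.07690306] [-0.02251385  0.88947058 -4.41017791]
```

View pics/w9.png

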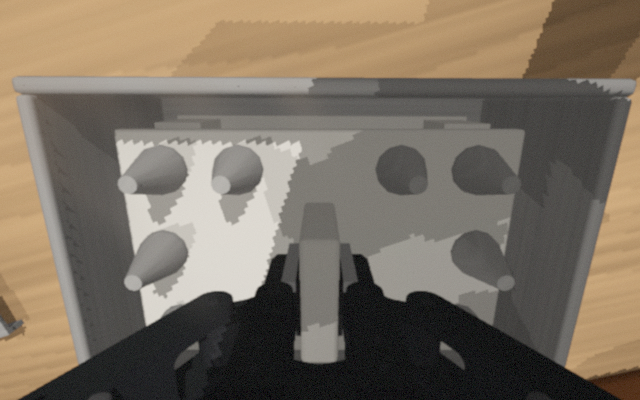

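```bash
python3 -m inch '{"fingers":[0.005,0.005,0.005],"delta_pos":[[0,0,0],[0,0,0],[0,0,0]],"angular":[[0,0,0],[0,0,0],[0,0,0]]}'
python3 - <<'E'
from h import *
d=load('w9')
x=np.array([.966,-.2597,0]);y=np.array([.2597,.966,0]);s=np.array([.5256,-.2272,.05])
for sy in(-76,76):
  for ax,ay in((-56,-12),(-56,12)): print(sy,ax,ay,np.round(w2px(d,s+x*ax/1e3+y*(sy+ay)/1e3),1))
a=cv2.imread('pics/w9.png')[105:145,105:535]; cv2.imwrite('pics/c9.png',cv2.resize(a,None,fx=1.8,fy=5,interpolation=cv2.INTER_CUBIC))
E
```

```text
t: 15.37
tool_pos: [0.5276, -0.2291, 0.0896]
tcp_rot: [[-0.966, 0.26, 0.001], [0.26, 0.966, -0.001], [-0.001, -0.0, -1.0]]
ft_force: [0.4, -0.0, -3.7]
grip_width: 0.0133
-76 -56 -12 [156.9 124.1]
-76 -56 12 [202.4 124. ]
76 -56 -12 [445.6 123.9]
76 -56 12 [491.3 123.9]
```

View pics/c9.png

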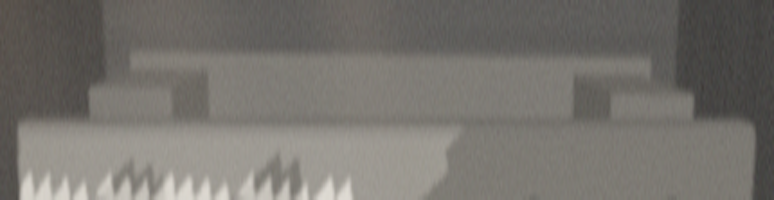

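```bash
python3 -m inch '{"fingers":[0.005,0.005,0.005,0.005],"delta_pos":[[-0.001,0.001,-0.002],[-0.0018,0.0018,-0.004],[-0.0018,0.0018,-0.005],[-0.0018,0.0018,-0.005]],"angular":[[0,0,0],[0,0,0],[0,0,0],[0,0,0]]}'
python3 - <<'E'
from h import *
c,s=snap('wrist','w10'); print(s['tool_pos'],s['ft_force'],s['dq'])
a=cv2.imread('pics/w10.png')[105:145,105:535]; cv2.imwrite('pics/c10.png',cv2.resize(a,None,fx=1.8,fy=5,interpolation=cv2.INTER_CUBIC))
E
```

```text
t: 15.7
tool_pos: [0.525, -0.2268, 0.0832]
tcp_rot: [[-0.966, 0.26, -0.001], [0.26, 0.966, 0.001], [0.001, 0.0, -1.0]]
ft_force: [-0.8, 0.7, -4.8]
grip_width: 0.0136
[ 0.52496075 -0.22679085  0.08323823] [-0.81375727  0.72074914 -4.80867419] [-0.12487336 -0.09072771 -0.42101124  0.01506796  0.01735661 -0.06906893]
```

View pics/c10.png

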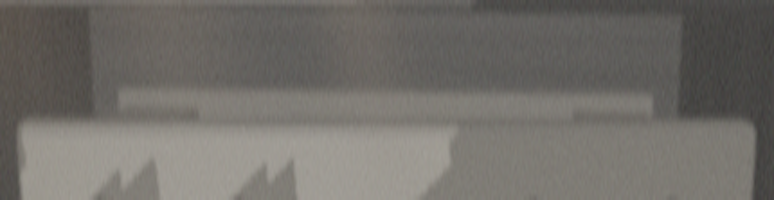

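```bash
python3 -m inch '{"fingers":[0.005,0.005,0.005,0.005,0.005,0.005],"delta_pos":[[0.0004,-0.0003,-0.002],[0.0004,-0.0003,-0.004],[0.0004,-0.0003,-0.006],[0.0004,-0.0003,-0.008],[0.0004,-0.0003,-0.01],[0.0004,-0.0003,-0.011]],"angular":[[0,0,0],[0,0,0],[0,0,0],[0,0,0],[0,0,0],[0,0,0]]}'
```

```text
t: 16.25
tool_pos: [0.5256, -0.2273, 0.0724]
tcp_rot: [[-0.966, 0.26, -0.001], [0.26, 0.966, 0.0], [0.001, 0.0, -1.0]]
ft_force: [-0.4, -0.4, -4.8]
grip_width: 0.0135
```

```bash
python3 -m inch '{"fingers":[0.005,0.005,0.005,0.005,0.005,0.005,0.005],"delta_pos":[[0,0,-0.0015],[0,0,-0.003],[0,0,-0.0045],[0,0,-0.006],[0,0,-0.007],[0,0,-0.0075],[0,0,-0.0075]],"angular":[[0,0,0],[0,0,0],[0,0,0],[0,0,0],[0,0,0],[0,0,0],[0,0,0]]}'
```

```text
t: 16.83
tool_pos: [0.5258, -0.2273, 0.0652]
tcp_rot: [[-0.966, 0.26, -0.0], [0.26, 0.966, 0.0], [0.0, 0.0, -1.0]]
ft_force: [-0.2, -0.5, -4.4]
grip_width: 0.0131
```

```bash
python3 -m inch '{"fingers":[0.005,0.005,0.005,0.005],"delta_pos":[[0,0,-0.0005],[0,0,-0.001],[0,0,-0.0015],[0,0,-0.0015]],"angular":[[0,0,0],[0,0,0],[0,0,0],[0,0,0]]}'
```

```text
t: 17.17
tool_pos: [0.526, -0.2275, 0.0645]
tcp_rot: [[-0.966, 0.26, 0.0], [0.26, 0.966, -0.0], [-0.0, -0.0, -1.0]]
ft_force: [-2.6, 0.5, 0.6]
grip_width: 0.013
```

Contact came at the expected height of 0.0645, and the tray's weight is now off the wrist. I press a touch more, then release slowly.

```bash
python3 -m inch '{"fingers":[0.005,0.005,0.012,0.016,0.02,0.024,0.026,0.026],"delta_pos":[[0,0,-0.0005],[0,0,-0.0005],[0,0,-0.0005],[0,0,-0.0005],[0,0,-0.0005],[0,0,-0.0005],[0,0,-0.0005],[0,0,-0.0005]],"angular":[[0,0,0],[0,0,0],[0,0,0],[0,0,0],[0,0,0],[0,0,0],[0,0,0],[0,0,0]]}'
python3 -m inch '{"fingers":[0.026,0.026,0.026,0.026,0.026,0.026,0.026,0.026],"delta_pos":[[0,0,0.005],[0,0,0.015],[0,0,0.03],[0,0,0.055],[0,0,0.085],[0,0,0.12],[-0.02,0,0.155],[-0.05,0.01,0.18]],"angular":[[0,0,0],[0,0,0],[0,0,0],[0,0,0],[0,0,0],[0,0,0],[0,0,0],[0,0,0]]}'
python3 -m inch '{"fingers":[0.04,0.05,0.05,0.05,0.05],"delta_pos":[[-0.01,0,0.03],[-0.02,0,0.065],[-0.03,0,0.1],[-0.03,0,0.125],[-0.03,0,0.125]],"angular":[[0,0,0],[0,0,0],[0,0,0],[0,0,0],[0,0,0]]}'
python3 - <<'E'
from h import *
c,s=snap('wrist','w11'); print(s['t'],s['tool_pos']);snap('scene','s11')
a=cv2.imread('pics/w11.png')[140:270,230:430]; cv2.imwrite('pics/c11.png',cv2.resize(a,None,fx=4,fy=4,interpolation=cv2.INTER_CUBIC))
a=cv2.imread('pics/s11.png')[170:300,200:340]; cv2.imwrite('pics/d11.png',cv2.resize(a,None,fx=4,fy=4,interpolation=cv2.INTER_CUBIC))
E
```

```text
t: 17.83
tool_pos: [0.526, -0.2275, 0.0634]
tcp_rot: [[-0.966, 0.26, 0.0], [0.26, 0.966, -0.0], [-0.001, -0.0, -1.0]]
ft_force: [0.4, -0.2, 0.8]
grip_width: 0.0259
t: 18.5
tool_pos: [0.4775, -0.2192, 0.2485]
tcp_rot: [[-0.966, 0.26, 0.006], [0.26, 0.966, -0.004], [-0.007, -0.003, -1.0]]
ft_force: [-1.2, -1.0, 0.9]
grip_width: 0.0262
t: 18.92
tool_pos: [0.4469, -0.2185, 0.3774]
tcp_rot: [[-0.965, 0.261, 0.012], [0.261, 0.965, -0.009], [-0.014, -0.006, -1.0]]
ft_force: [0.1, 1.1, 1.5]
grip_width: 0.0502
18.9167 [ 0.44694965 -0.21854287  0.37744485]
```

View pics/c11.png

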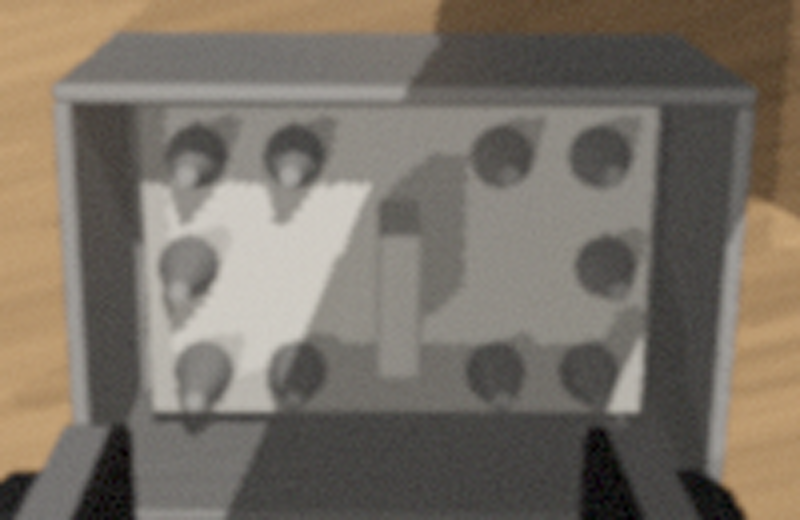

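View pics/d11.png

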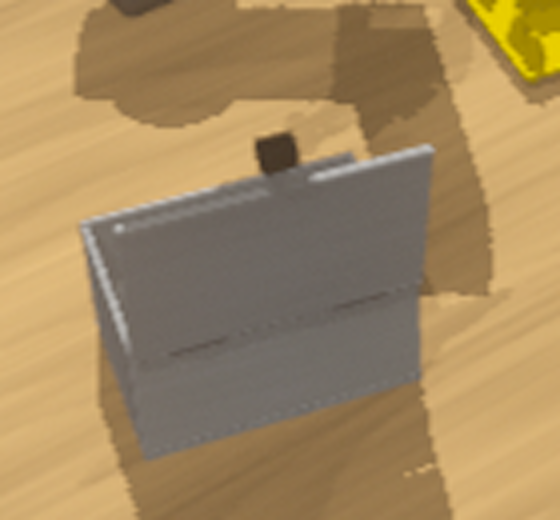

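Run:
```python
from h import *
d=load('w11'); f=lambda u,v,z:px2w(d,230+u/4,140+v/4,z)
for z in(.056,.07):
  Q=np.array([f(*p,z) for p in[(148,106),(658,107),(642,412),(153,412)]])
  print(z,Q.mean(0),[np.round(np.linalg.norm(Q[i]-Q[i-1]),4) for i in range(4)])
# knob in open pos from scene
d=load('s11'); print(w2px(d,(.633,-.256,.292)), (200+276/4,170+153/4))
```

```text
0.056 [ 0.52507477 -0.22654328  0.056     ] [np.float64(0.1148), np.float64(0.1758), np.float64(0.1142), np.float64(0.1805)]
0.07 [ 0.52059435 -0.22574753  0.07      ] [np.float64(0.1113), np.float64(0.1705), np.float64(0.1107), np.float64(0.1751)]
(np.float64(268.9569849325642), np.float64(208.16835901284108)) (269.0, 208.25)
```

```bash
python3 -m inch '{"fingers":[0.05,0.05,0.05,0.05,0.05,0.05,0.05,0.05],"delta_pos":[[0.02,-0.004,0],[0.05,-0.01,0],[0.08,-0.016,0],[0.11,-0.022,0],[0.14,-0.028,0],[0.165,-0.033,0],[0.186,-0.0375,0],[0.186,-0.0375,0]],"angular":[[0,0,0],[0,0,0],[0,0,0],[0,0,0],[0,0,0],[0,0,0],[0,0,0],[0,0,0]]}'
python3 -m inch '{"fingers":[0.05,0.05,0.05],"delta_pos":[[0,0,0],[0,0,0],[0,0,0]],"angular":[[0,0,0],[0,0,0],[0,0,0]]}'
python3 - <<'E'
from h import *
c,s=snap('wrist','w12'); print(s['t'],s['tool_pos'],s['tcp_rot'])
print(w2px(load('w12'),(.633,-.256,.292)))
E
```

```text
t: 19.68
tool_pos: [0.6338, -0.2549, 0.3636]
tcp_rot: [[-0.966, 0.259, -0.005], [0.259, 0.966, 0.003], [0.005, 0.002, -1.0]]
ft_force: [-0.4, 0.6, -0.8]
grip_width: 0.0503
t: 19.93
tool_pos: [0.631, -0.2546, 0.3679]
tcp_rot: [[-0.965, 0.26, -0.001], [0.26, 0.965, 0.001], [0.001, 0.0, -1.0]]
ft_force: [-0.0, 0.4, 0.8]
grip_width: 0.0499
19.9333 [ 0.63097993 -0.25457432  0.36794351] [[-9.65497038e-01  2.60411795e-01 -1.07978624e-03]
 [ 2.60411321e-01  9.65497607e-01  5.61000931e-04]
 [ 1.18862229e-03  2.60456177e-04 -9.99999260e-01]]
(np.float64(319.6552528579075), np.float64(213.77447885310875))
```

View pics/w12.png

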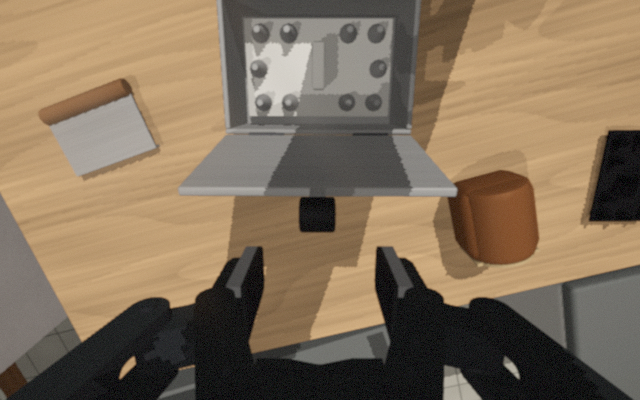

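The knob appears at (318,214) against a predicted (320,214), and the tray sits square in the case. I descend and grip the knob.

```bash
python3 -m inch '{"fingers":[0.05,0.05,0.05,0.05,0.05,0.05,0.05,0.05],"delta_pos":[[0.0015,-0.0015,-0.015],[0.0015,-0.0015,-0.035],[0.0015,-0.0015,-0.055],[0.0015,-0.0015,-0.075],[0.0015,-0.0015,-0.088],[0.0015,-0.0015,-0.095],[0.0015,-0.0015,-0.095],[0.0015,-0.0015,-0.095]],"angular":[[0,0,0],[0,0,0],[0,0,0],[0,0,0],[0,0,0],[0,0,0],[0,0,0],[0,0,0]]}'
python3 -m inch '{"fingers":[0.04,0.034,0.028,0.02,0.015,0.015,0.015,0.015],"delta_pos":[[0,0,0],[0,0,0],[0,0,0],[0,0,0],[0,0,0],[0,0,0],[0,0,0],[0,0,0]],"angular":[[0,0,0],[0,0,0],[0,0,0],[0,0,0],[0,0,0],[0,0,0],[0,0,0],[0,0,0]]}'
```

```text
t: 20.65
tool_pos: [0.6333, -0.2565, 0.2737]
tcp_rot: [[-0.965, 0.26, 0.0], [0.26, 0.965, -0.0], [-0.0, -0.0, -1.0]]
ft_force: [0.4, 0.9, 0.7]
grip_width: 0.05
t: 21.32
tool_pos: [0.6337, -0.2568, 0.275]
tcp_rot: [[-0.965, 0.26, 0.002], [0.26, 0.965, -0.001], [-0.002, -0.001, -1.0]]
ft_force: [-1.8, -0.5, 5.6]
grip_width: 0.0231
```

```bash
python3 -m inch '{"fingers":[0.015,0.015,0.015,0.015,0.015,0.015,0.015,0.015],"delta_pos":[[-0.006,0.002,0.001],[-0.013,0.004,0.002],[-0.019,0.005,0.003],[-0.025,0.007,0.004],[-0.038,0.01,0.004],[-0.05,0.014,0.003],[-0.063,0.017,0.002],[-0.075,0.02,0]],"angular":[[0,0,0],[0,0,0],[0,0,0],[0,0,0],[0,0,0],[0,0,0],[0,0,0],[0,0,0]]}'
python3 - <<'E'
import numpy as np
k=np.array([-.185,.004]);x=np.array([.966,-.258])
def P(t): 
    c,s=np.cos(t),np.sin(t); return np.array([k[0]*c+k[1]*s, -k[0]*s+k[1]*c])
for a,b,n in((1.33,.85,8),(.85,.4,8),(.4,.12,8),(.12,0,6)):
    print('from',a)
    for t in np.linspace(a,b,n+1)[1:]:
        q=P(t)-P(a); print(round(t,2),np.round([x[0]*q[0],x[1]*q[0],q[1]],4).tolist())
for t in(1.33,.85,.4,.12,0): q=P(t);print(t,.598+x[0]*q[0],-.2457+x[1]*q[0],.1105+q[1]-.019)
E
```

```text
t: 21.98
tool_pos: [0.5579, -0.2361, 0.2739]
tcp_rot: [[-0.966, 0.26, 0.002], [0.26, 0.966, -0.0], [-0.002, 0.0, -1.0]]
ft_force: [2.2, -1.5, 2.1]
grip_width: 0.0232
from 1.33
1.27 [-0.0104, 0.0028, -0.0027]
1.21 [-0.0206, 0.0055, -0.0061]
1.15 [-0.0306, 0.0082, -0.0101]
1.09 [-0.0404, 0.0108, -0.0147]
1.03 [-0.0498, 0.0133, -0.02]
0.97 [-0.059, 0.0158, -0.0258]
0.91 [-0.0678, 0.0181, -0.0321]
0.85 [-0.0762, 0.0203, -0.039]
from 0.85
0.79 [-0.0075, 0.002, -0.0069]
0.74 [-0.0146, 0.0039, -0.0143]
0.68 [-0.0213, 0.0057, -0.022]
0.62 [-0.0276, 0.0074, -0.0301]
0.57 [-0.0335, 0.0089, -0.0386]
0.51 [-0.0388, 0.0104, -0.0474]
0.46 [-0.0437, 0.0117, -0.0565]
0.4 [-0.0481, 0.0128, -0.0659]
from 0.4
0.36 [-0.0025, 0.0007, -0.006]
0.33 [-0.0047, 0.0013, -0.012]
0.3 [-0.0068, 0.0018, -0.0181]
0.26 [-0.0086, 0.0023, -0.0243]
0.22 [-0.0102, 0.0027, -0.0306]
0.19 [-0.0117, 0.0031, -0.0369]
0.16 [-0.0129, 0.0034, -0.0432]
0.12 [-0.0139, 0.0037, -0.0496]
from 0.12
0.1 [-0.0005, 0.0001, -0.0037]
0.08 [-0.0009, 0.0002, -0.0073]
0.06 [-0.0012, 0.0003, -0.011]
0.04 [-0.0015, 0.0004, -0.0147]
0.02 [-0.0016, 0.0004, -0.0184]
0.0 [-0.0017, 0.0005, -0.0221]
1.33 0.5591344618231462 -0.2353197630956229 0.2721163541291281
0.85 0.4829573594843569 -0.21497432582501458 0.23312680753449408
0.4 0.434901902236425 -0.2021396384855048 0.1672266373031119
0.12 0.4210377366555199 -0.19843678680861712 0.11761799289186554
0 0.41929 -0.19797 0.0955
```

```bash
python3 -m inch '{"fingers":[0.015,0.015,0.015,0.015,0.015,0.015,0.015,0.015],"delta_pos":[[-0.01,0.003,-0.0027],[-0.02,0.0055,-0.006],[-0.03,0.008,-0.01],[-0.04,0.011,-0.0147],[-0.0495,0.0133,-0.02],[-0.0587,0.0158,-0.0258],[-0.0675,0.018,-0.0321],[-0.076,0.0205,-0.039]],"angular":[[0,0,0],[0,0,0],[0,0,0],[0,0,0],[0,0,0],[0,0,0],[0,0,0],[0,0,0]]}'
python3 -m inch '{"fingers":[0.015,0.015,0.015,0.015,0.015,0.015,0.015,0.015],"delta_pos":[[-0.0075,0.002,-0.007],[-0.0146,0.004,-0.0143],[-0.0213,0.0057,-0.022],[-0.0276,0.0074,-0.03],[-0.0335,0.009,-0.0386],[-0.0388,0.0104,-0.0474],[-0.0437,0.0117,-0.0565],[-0.048,0.0128,-0.066]],"angular":[[0,0,0],[0,0,0],[0,0,0],[0,0,0],[0,0,0],[0,0,0],[0,0,0],[0,0,0]]}'
```

```text
t: 22.65
tool_pos: [0.4813, -0.2151, 0.2349]
tcp_rot: [[-0.966, 0.26, -0.0], [0.26, 0.966, 0.001], [0.001, 0.001, -1.0]]
ft_force: [-0.2, -0.5, 5.4]
grip_width: 0.0233
t: 23.32
tool_pos: [0.4323, -0.2016, 0.1675]
tcp_rot: [[-0.966, 0.26, -0.004], [0.26, 0.966, 0.003], [0.005, 0.002, -1.0]]
ft_force: [-2.6, 1.5, 5.0]
grip_width: 0.0229
```

```bash
python3 -m inch '{"fingers":[0.015,0.015,0.015,0.015,0.015,0.015,0.015,0.015],"delta_pos":[[-0.0025,0.0005,-0.006],[-0.0047,0.001,-0.012],[-0.0065,0.0015,-0.018],[-0.008,0.002,-0.0243],[-0.0095,0.0025,-0.0306],[-0.011,0.0029,-0.0369],[-0.012,0.0032,-0.043],[-0.013,0.0035,-0.0496]],"angular":[[0,0,0],[0,0,0],[0,0,0],[0,0,0],[0,0,0],[0,0,0],[0,0,0],[0,0,0]]}'
python3 -m inch '{"fingers":[0.015,0.015,0.015,0.015,0.015,0.015,0.015,0.015],"delta_pos":[[0,0,-0.003],[-0.0005,0,-0.006],[-0.0005,0,-0.009],[-0.001,0,-0.012],[-0.001,0,-0.015],[-0.001,0,-0.0175],[-0.001,0,-0.0195],[-0.001,0,-0.0205]],"angular":[[0,0,0],[0,0,0],[0,0,0],[0,0,0],[0,0,0],[0,0,0],[0,0,0],[0,0,0]]}'
```

```text
t: 23.98
tool_pos: [0.419, -0.198, 0.1172]
tcp_rot: [[-0.966, 0.26, -0.006], [0.26, 0.966, 0.004], [0.007, 0.002, -1.0]]
ft_force: [-6.7, 2.7, 5.8]
grip_width: 0.0231
t: 24.65
tool_pos: [0.4175, -0.1976, 0.0962]
tcp_rot: [[-0.965, 0.26, -0.007], [0.26, 0.965, 0.005], [0.008, 0.003, -1.0]]
ft_force: [-5.8, 3.2, 3.4]
grip_width: 0.0229
```

```bash
python3 -m inch '{"fingers":[0.015,0.015,0.015,0.015],"delta_pos":[[0,0,-0.0005],[0,0,-0.001],[0,0,-0.0015],[0,0,-0.002]],"angular":[[0,0,0],[0,0,0],[0,0,0],[0,0,0]]}'
python3 - <<'E'
from h import *
c,s=snap('scene','s13'); print(s['t'],s['tool_pos'],s['ft_force'])
a=cv2.imread('pics/s13.png')[180:290,200:320]; cv2.imwrite('pics/d13.png',cv2.resize(a,None,fx=5,fy=5,interpolation=cv2.INTER_CUBIC))
E
```

```text
t: 24.98
tool_pos: [0.4175, -0.1976, 0.0943]
tcp_rot: [[-0.966, 0.26, -0.007], [0.26, 0.966, 0.005], [0.008, 0.003, -1.0]]
ft_force: [-6.4, 2.5, 1.7]
grip_width: 0.0233
24.9833 [ 0.41751587 -0.19755146  0.09434597] [-6.42672912  2.50084353  1.74457306]
```

View pics/d13.png

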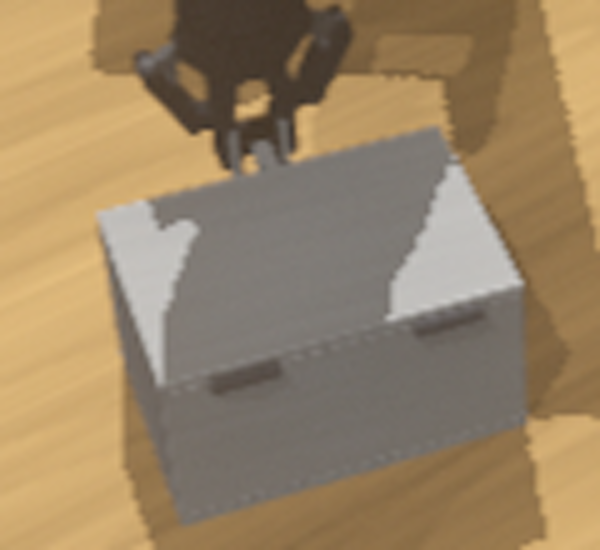

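```bash
python3 - <<'E'
import cv2,numpy as np
A=[cv2.resize(cv2.imread(f'pics/{n}.png')[200:250,210:260],None,fx=7.5,fy=7.5,interpolation=cv2.INTER_CUBIC) for n in('scene0','s13')]
cv2.imwrite('pics/cmp.png',np.hstack(A))
E
python3 -m inch '{"fingers":[0.015,0.015,0.015,0.015],"delta_pos":[[0,0,-0.001],[0,0,-0.002],[0,0,-0.003],[0,0,-0.003]],"angular":[[0,0,0],[0,0,0],[0,0,0],[0,0,0]]}'
```

```text
t: 25.37
tool_pos: [0.4175, -0.1976, 0.0913]
tcp_rot: [[-0.965, 0.26, -0.007], [0.26, 0.966, 0.005], [0.008, 0.003, -1.0]]
ft_force: [-6.0, 3.0, 2.7]
grip_width: 0.0229
```

View pics/cmp.png

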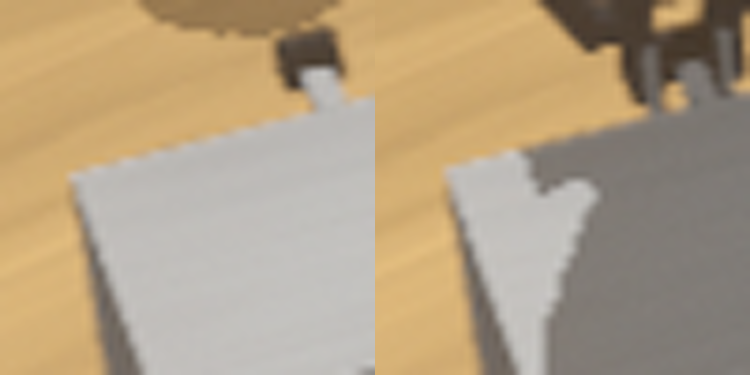

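```bash
python3 -m inch '{"fingers":[0.015,0.015,0.015,0.015],"delta_pos":[[0,0,-0.0005],[0,0,-0.001],[0,0,-0.0015],[0,0,-0.002]],"angular":[[0,0,0],[0,0,0],[0,0,0],[0,0,0]]}'
python3 - <<'E'
from h import *
c,s=snap('scene','s14'); print(s['t'],s['tool_pos'],s['ft_force'])
A=[cv2.resize(cv2.imread(f'pics/{n}.png')[200:250,210:260],None,fx=7.5,fy=7.5,interpolation=cv2.INTER_CUBIC) for n in('scene0','s14')]
cv2.imwrite('pics/cmp2.png',np.hstack(A))
E
```

```text
t: 25.7
tool_pos: [0.4175, -0.1975, 0.0905]
tcp_rot: [[-0.966, 0.26, -0.008], [0.259, 0.966, 0.006], [0.009, 0.003, -1.0]]
ft_force: [-9.7, 5.2, 12.9]
grip_width: 0.0228
25.7 [ 0.41753625 -0.19754583  0.09050406] [-9.73812564  5.18340801 12.89153604]
```

View pics/cmp2.png

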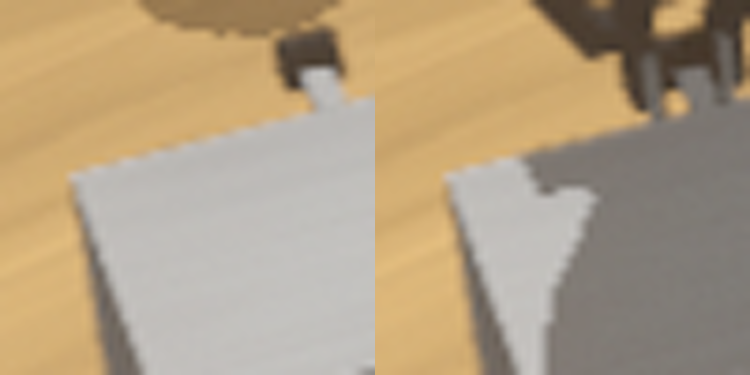

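The wrist force jumped to 12.9 N and the lid corner is back at its original pixel, so the lid is closed. I release and retreat.

```bash
python3 -m inch '{"fingers":[0.022,0.026,0.03,0.035,0.042,0.05,0.05],"delta_pos":[[0,0,0],[0,0,0],[0,0,0],[0,0,0],[0,0,0],[0,0,0],[0,0,0]],"angular":[[0,0,0],[0,0,0],[0,0,0],[0,0,0],[0,0,0],[0,0,0],[0,0,0]]}'
python3 -m inch '{"fingers":[0.05,0.05,0.05,0.05,0.05,0.05,0.05,0.05],"delta_pos":[[0,0,0.01],[0,0,0.03],[0,0,0.055],[0,0,0.085],[0,0.005,0.12],[0,0.02,0.155],[0,0.05,0.18],[0.01,0.08,0.2]],"angular":[[0,0,0],[0,0,0],[0,0,0],[0,0,0],[0,0,0],[0,0,0],[0,0,0],[0,0,0]]}'
python3 -m inch '{"fingers":[0.05,0.05,0.05,0.05,0.05,0.05],"delta_pos":[[0.01,0.04,0],[0.02,0.08,0],[0.02,0.12,0],[0.02,0.15,0],[0.02,0.15,0],[0.02,0.15,0]],"angular":[[0,0,0],[0,0,0],[0,0,0],[0,0,0],[0,0,0],[0,0,0]]}'
python3 - <<'E'
from h import *
c,s=snap('scene','s15'); print(s['t'],s['tool_pos'],s['ft_force']); snap('top','t15')
A=[cv2.resize(cv2.imread(f'pics/{n}.png')[200:250,210:260],None,fx=7.5,fy=7.5,interpolation=cv2.INTER_CUBIC) for n in('scene0','s15')]
cv2.imwrite('pics/cmp3.png',np.hstack(A))
E
```

```text
t: 26.33
tool_pos: [0.4202, -0.1995, 0.0911]
tcp_rot: [[-0.966, 0.26, -0.0], [0.26, 0.966, 0.0], [0.001, 0.0, -1.0]]
ft_force: [-0.2, 0.3, 0.4]
grip_width: 0.0502
t: 27.0
tool_pos: [0.4302, -0.1196, 0.2954]
tcp_rot: [[-0.965, 0.263, 0.004], [0.263, 0.965, -0.003], [-0.005, -0.001, -1.0]]
ft_force: [0.9, -0.8, -0.4]
grip_width: 0.0505
t: 27.5
tool_pos: [0.4501, 0.0317, 0.2921]
tcp_rot: [[-0.966, 0.257, 0.001], [0.257, 0.966, -0.001], [-0.001, -0.0, -1.0]]
ft_force: [0.4, -0.7, 1.0]
grip_width: 0.0502
27.5 [0.45014492 0.03173033 0.29205719] [ 0.37164731 -0.7336622   0.96298462]
```

View pics/cmp3.png

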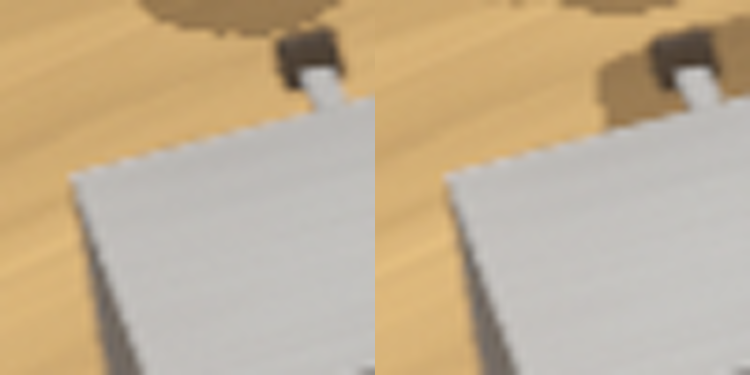

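View pics/s15.png

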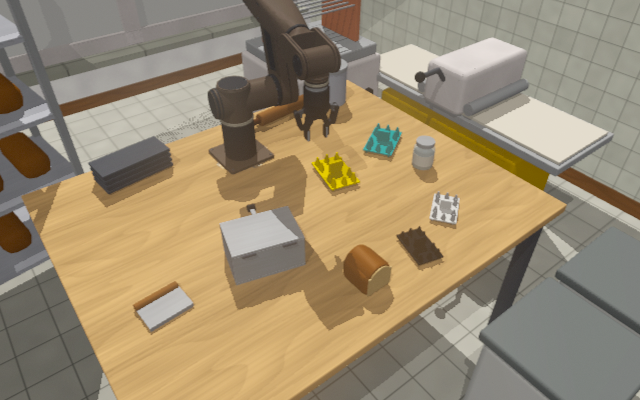

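View pics/t15.png

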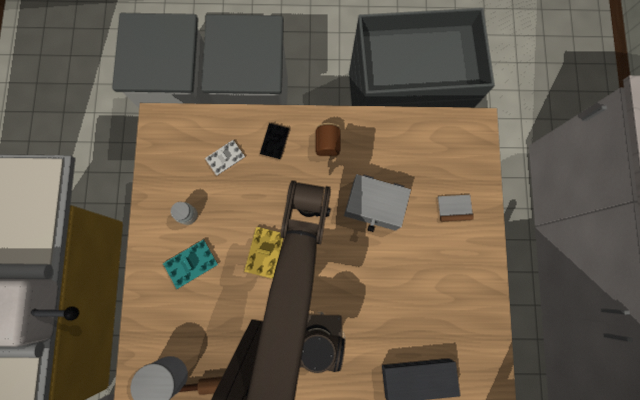

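The lid's corner and knob now sit on the same pixels as in the first picture. The bystanders and look-alike trays are where they started.

```bash
python3 -m inch '{"fingers":[0.05,0.05],"delta_pos":[[0,0,0],[0,0,0]],"angular":[[0,0,0],[0,0,0]]}'; python3 -c "
from rig import hand_in
print(hand_in())"
```

```text
t: 27.77
tool_pos: [0.4504, 0.0292, 0.2914]
tcp_rot: [[-0.965, 0.262, -0.0], [0.262, 0.965, -0.0], [-0.0, -0.0, -1.0]]
ft_force: [0.4, -0.1, -0.3]
grip_width: 0.0498
the job is handed in; nothing more can be done
None
```

The job is handed in at about 28 s: the large white tray is seated in the case and the lid is fully closed. I swung the lid back onto its stop by its knob and set the tray into the four sockets. Then I let go of the tray, brought the lid down by the knob held the whole way, and released it once shut.

**Tray:** it touched down at 64.5 mm finger-tip height, against 64.4 mm expected. Its outline, measured at the seated height, gave a middle within about 1 mm of the measured seat.

**Lid:** after release, its corner and the knob appeared at the same pixels as in the first picture.

**Bystanders:** the loaf, jar, scraper and look-alike trays were unmoved by eye in the last pictures.

**What disagreed:**
- On closing, at the calculated end height a picture showed the lid still about 4 mm open. I lowered the knob a further 4 mm until the lid met the case; the wrist force then read about 13 N.
- The seat position measured from two camera views differed by about 1 mm. I corrected the tray's position by about 2.5 mm before lowering it.

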